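Cover a sample cup and hold a sprung reflectance probe on its window

ROBOT

A 6-joint arm with a two-finger parallel gripper is mounted at the origin on a cart in front of the work surface, level with it; the furniture and walls round the work are solid. World frame = base frame: x ahead of the robot, y to its left, z up, the work surface at z = 0. Lengths are in m, angles in degrees, forces in N, time in s.
With the tool pointing down it reaches from about 0.375 to 0.9 m from the base axis. Payload 3.1 kg.
Tool frame: the origin (TCP) lies at the very end of the fingers, on their centre line; the grasp point (between the pads) lies 19 mm behind it; z points along the fingers, y is the line along which they close (so a half turn about z gives the same grasp; the last joint's range is limited). The gripper opens to 87 mm and grips with 3 to 60 N. Pads are 19 mm wide; open, the fingers measure 117 mm over their backs; the gripper's body (75 mm by 190 mm) begins 51 mm behind the grasp point.
Start: joints at [61.622, 30.224, 82.088, -0, 67.689, -10.227], TCP at [0.195, 0.594, 0.223] pointing down, gripper open.
Joint ranges: [-176.69, 176.69], [-43.24, 126.21], [12.49, 139.97], [-82, 262], [0, 151.66], [-163.58, 163.58]. Speed limits (degrees/s): [159.86, 159.86, 180, 180, 180, 180].

INTERFACE

Orientations are given as a 3x3 rotation matrix whose columns are the frame's x, y, z axes.
In Python, from rig import bot gives the robot as it stands.
- The arm moves only by the tool move_arm, never from a script. Its argument "increments" is a list of rows, each an object with "xyz": the shift along the tool's x, y, z in mm, a list of three; "roll": the turn about the tool's z in rad; "grip": the opening in per cent of the stroke, from 0 (shut) to 100 (fully open). A call has 1 to 5 rows; each row shifts and turns the commanded pose from where the row before left it, along the tool's axes as they then stand; what a row does not reach is not made up. A row lasts 1/12 s, in which the tool goes at most 41.7 mm and 7.16 degrees, less where a joint would pass 70% of its speed; a pose out of reach is approached as far as the arm can. A call is refused whole if a number of a shift passes 41.7 or a number of a turn 0.125, either way. A call with a gripper value outside its range is refused whole. The fingers move at their own pace and stop on an object; the grip force is fixed at half the most. Time passes only in rows, so rows that do not move let the fingers close. It gives the time, the measured TCP pose, the force, the opening and the grip force at its end, in the units of the state.
- bot.read_state(): the state, without advancing time (a new reading comes with each control period).
- bot.capture(name): name is "scene" or "top"; returns (picture, depth): 420x560x3 uint8, red, green, blue; 420x560 float32, m along the optical axis (not along the pixel's ray), 0 where there is no reading.
- bot.camera_model(name): a dict with "intrinsics" (3x3 intrinsics, pixels), "rvec" (rotation vector, rad) and "tvec" (3), from world to camera coordinates, as OpenCV has them. Camera axes: x right, y down, z forward; pixel columns grow to the right and rows downward; lengths in m; the calibration is good to about 2 mm. A picture is of the moment at which its call begins. camera_model takes no time and is no camera call.
- bot.hand_in(): hands the job in; it is judged then, once.
Trained networks look in the newest picture that a camera, given by its name, has taken for a name from the list of things; names that differ only in an ending like _2 or _b are one class to them, and where a whole thing is asked for, a point or a joint stands for the part that bears it (a point fixed in the world has none). Each returns a list of dicts, best first, with "conf" (0 to 1); they miss things now and then, are a little off and sometimes report something else, mostly with a low value. They report only what shows in the picture. A call takes as long as a camera call. They do not tell look-alikes from the thing itself.
- bot.spot_in(label, camera): "at" ([x, y, z] in m, in the coordinates of the camera as it stood for that picture, good to about 4 mm: the middle of the surface that is visible of it).
- bot.trace(label, camera): "mask" (420x560 bool, what is visible of it).
The state is a dict: "time_s": time; "joint_positions": joint angles; "qvel": joint speeds; "tau": joint torques, N m; "position": TCP position; "tcp_rot": TCP orientation; "force": force on the tool from outside, world axes, zero at the start; "moment": the same for the moment, N m; "opening": opening from 0.0 (shut) to 1.0 (fully open); "grasp_force": force on a finger pad.
Only numpy, scipy, OpenCV 4.12 (cv2) and the standard library are available. Lean on these libraries where they do the work, as an engineer would, in place of code of your own. Each camera call takes 0.05 s, during which the arm holds its last target. There are 200 camera calls.

TASK

Get the orange pellet ready for a reflectance reading: set the black light shield gently onto the cup that holds it, seated and level, and let go. Then take the reflectance probe out of its leaning stand and hold it upright with its nose flat on the shield's window, pressed lightly so that the sprung nose is pushed about half-way in, and finish while still holding it there. Do not press hard on the glass, and leave the cup with the blue pellet, the timer, the tweezers and the small bottle alone.

Things in the scene. Friction and masses are not known exactly. Their poses are not given: they have to be found in the camera images.
- cup_orange_rim (a point): Centre of the rim of the sample cup that holds the ORANGE pellet; z up. The cup is a round aluminium cup, 54 mm outside and 46 mm inside diameter, on a dark round foot of 68 mm, fixed to the bench; its rim is 40 mm above the bench and the top of the pellet lies 11 mm below the rim.
- cup_blue_rim (a point): Centre of the rim of a second cup, the same in every way but with a BLUE pellet (a bystander). The two cups may stand either way round.
- shield_mid (a point): Centre of the loose black light shield (70 g), half-way up its 18 mm height; z up. A knurled disc 62 mm wide, 12 mm thick, over a spigot 41 mm wide, 6 mm deep (tip tapered to 35 mm). It lies on the bench on its spigot: the edge spans 6 to 18 mm above the bench and can be gripped in any direction. Seated on a cup (spigot inside, some 2 mm play all round) this point is 3 mm above the rim centre.
- shield_window (a point): Centre of the glass window in the shield's top: a round port inside a white printed ring, 26 mm in diameter and 3 mm deep. The glass lies 3 mm below the shield's top face, 6 mm above shield_mid, and 9 mm above the cup's rim when the shield is seated. z up.
- probe_stand_mouth (a point): Centre of the mouth of the grey sleeve of the probe stand (fixed), 90 mm above the bench. Sleeve 36 mm outside, 27 mm inside; it leans 20 degrees, its mouth towards the stand's -x side, which faces roughly the robot. x of this point is level and points away from the lean; z up. Foot 100 x 80 mm, 12 mm high; a grey web holds the sleeve from the far (+x) side and ends 2 mm below the mouth.
- probe_grip (a point): Middle of the black grip (27 mm wide, 50 mm long cylinder) of the loose reflectance probe (165 g). z runs along the probe away from the nose, 20 degrees from vertical in the stand. Below this point along z: blue collar (34 mm wide, rests on the sleeve's mouth) 25 to 31 mm, white barrel (21 mm wide) 31 to 81 mm, tip of the free nose 93 mm; top end 31 mm above. 70 mm along its axis draws it clear.
- probe_tip (a point): Centre of the flat tip of the probe's steel nose (15 mm in diameter), 93 mm below probe_grip along the probe when the nose is free; moves with the nose. z runs along the probe, away from the tip.
- probe_nose (a joint): How far the sprung nose is pushed into the probe: 0 free, 0.010 m fully in. The spring pushes back with about 1.8 N at the start of its travel, 3.3 N half-way and 4.8 N at its end.
- timer: Bystander: white digital bench timer lying loose on its back, 68 x 62 x 19 mm; origin at the centre of its underside.
- tweezers: Bystander: loose steel tweezers lying flat, 14 x 124 x 9 mm (long along y); origin at the centre of the underside.
- bottle_small: Bystander: loose white bottle with a red cap, 34 mm in diameter, 62 mm high; origin at the centre of its underside.
Not all that is in view belongs to the job. Leave any green look-alike of the part that bears shield_mid alone.

How it is judged (in metres and radians):
On the way:
1. the light shield sits seated and level on the cup with the orange pellet, let go (horizontal distance between shield_mid and cup_orange_rim below 0.0045 m and z of shield_mid in the frame of cup_orange_rim between 0.0005 and 0.0055 m and angle between shield_mid's own z axis and vertical below 0.05 rad and contact force between the fingers and shield below 0.05 N), for 0.3 s.
At the end, for the whole second after the job is handed in: The shield sits on the orange cup (4.5 mm off centre, 2.5 mm in height, 0.05 rad at most), free of the fingers. The fingers alone hold the probe still within 0.087 rad of upright, its tip within 5 mm of the window's centre, nose in by 2 to 8.5 mm, pressing with 1.2 to 7 N (all of step 1 and horizontal distance between probe_tip and shield_window below 0.005 m and angle between probe_grip's own z axis and vertical below 0.087 rad and value of joint probe_nose between 0.002 and 0.0085 m and contact force between probe and shield between 1.2 and 7 N and contact force between the fingers and probe above 3 N and contact force between probe and probe_stand below 0.05 N and linear speed of probe below 0.02 m/s); the arm keeps its last pose, push and grip.
It fails at once if the probe pressed hard on the shield (over 15 N) (contact force between probe and shield above 15 N).
It fails at once if the shield let fall (moving faster than 0.45 m/s out of the fingers, a drop of about 10 mm) (contact force between the fingers and shield below 0.05 N and linear speed of shield above 0.45 m/s).
It fails at once if the cup with the blue pellet touched (over 3 N) (contact force between cup_blue and anything else above 3 N).
It fails at once if the timer, the tweezers or the small bottle moved by more than 20 mm (distance of any of tweezers, timer, bottle_small from where it was at the start of the episode above 0.02 m).
It also fails if it takes over 58 s, if anything falls off the work surface, if the arm or the gripper's body presses on something with over 40 N, if the wrist force passes 120 N, or if a joint passes its speed limit or range.

## Working session

There is one attempt and no reset: what is moved stays moved. The work goes in short steps, Python scripts to look and compute and a tool call to move; the robot and the scene stay as the last step left them, time stands still between calls to the robot, and variables do not carry over. Pictures are saved under pics/ and viewed, at most 14 in all, crops included, and the job is handed in when it is done.

Besides the shell and the picture viewer there is one more tool, called after "Request:" as a command line: name --argument value ..., lists and objects as JSON in quotes. move_arm: Moves the arm, as the interface text tells. Its arguments: {"type":"object","properties":{"increments":{"type":"array"}},"required":["increments"]}

```bash
mkdir -p pics
cat > h.py <<'E'
import numpy as np, cv2
from rig import bot
def cam(n):
    m=bot.camera_model(n); return np.array(m["intrinsics"]),cv2.Rodrigues(np.array(m["rvec"],float))[0],np.array(m["tvec"],float).ravel()
def c2w(n,p):
    K,R,t=cam(n); return R.T@(np.asarray(p,float)-t)
def cloud(n,d):
    K,R,t=cam(n); v,u=np.mgrid[:d.shape[0],:d.shape[1]]
    P=np.stack([(u-K[0,2])/K[0,0]*d,(v-K[1,2])/K[1,1]*d,d],-1)
    return (P-t)@R
def save(n,im): cv2.imwrite("pics/"+n+".png",cv2.cvtColor(im,cv2.COLOR_RGB2BGR))
E
python3 - <<'E'
from h import *
np.set_printoptions(precision=4,suppress=True)
ims=[]
for n in("scene","top"):
    im,d=bot.capture(n); np.savez(n+"0.npz",im=im,d=d); save(n+"0",im)
    K,R,t=cam(n); print(n,K[0,0],"campos",-R.T@t,"zdir",R[2])
    for l in("cup_orange_rim","shield_mid","shield_window","probe_stand_mouth","probe_grip","probe_tip","timer","tweezers","bottle_small"):
        try: print(l,[(np.round(c2w(n,o["at"]),4).tolist(),round(o["conf"],2)) for o in bot.spot_in(l,n)][:4])
        except Exception as e: print(l,e)
s=bot.read_state(); print(s["time_s"],s["position"],s["tcp_rot"],s["force"],s["opening"])
E
```

```text
scene 518.6181644322123 campos [ 0.0117 -0.853   0.8882] zdir [ 0.4201  0.6398 -0.6435]
cup_orange_rim [([0.5079, -0.1648, 0.025], 0.94)]
shield_mid [([0.5803, 0.157, 0.0153], 0.87), ([0.4673, 0.1535, 0.0164], 0.84), ([0.4852, 0.2496, 0.0156], 0.54), ([0.3632, -0.2388, 0.0162], 0.22)]
shield_window [([0.5747, 0.1511, 0.0188], 0.76), ([0.4928, 0.2498, 0.014], 0.7), ([0.4681, 0.1525, 0.0134], 0.67)]
probe_stand_mouth [([0.4541, -0.3468, 0.0121], 0.63)]
probe_grip [([0.432, -0.3313, 0.1216], 0.66)]
probe_tip []
timer [([0.3599, -0.2378, 0.0183], 0.73)]
tweezers [([0.4342, -0.3316, 0.1215], 0.7)]
bottle_small [([0.6517, -0.0645, 0.0375], 0.72)]
top 406.90729790682775 campos [ 0.4228 -0.0531  1.136 ] zdir [ 0.0989 -0.0239 -0.9948]
cup_orange_rim [([0.5162, -0.1567, 0.0321], 0.94)]
shield_mid [([0.496, 0.2589, 0.0206], 0.86), ([0.5796, 0.1597, 0.0168], 0.84), ([0.4752, 0.1575, 0.0199], 0.76)]
shield_window [([0.4931, 0.2579, 0.0177], 0.87), ([0.4695, 0.1578, 0.0172], 0.83), ([0.5808, 0.1575, 0.0207], 0.72)]
probe_stand_mouth [([0.466, -0.3226, 0.0135], 0.73)]
probe_grip [([0.4418, -0.3167, 0.1415], 0.7), ([0.4788, 0.1579, 0.0204], 0.38), ([0.5555, 0.0162, 0.0317], 0.23)]
probe_tip []
timer [([0.3732, -0.2248, 0.0189], 0.9)]
tweezers []
bottle_small [([0.6584, -0.0496, 0.0503], 0.44)]
1.0 [0.1947 0.5939 0.2226] [[-0.9502  0.3115  0.    ]
 [ 0.3115  0.9502  0.    ]
 [-0.      0.     -1.    ]] [ 0.0438 -0.3663  0.196 ] 1.0029554933946994
```

View pics/scene0.png

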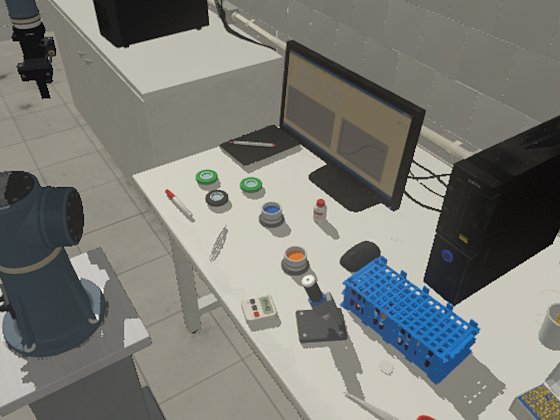

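View pics/top0.png

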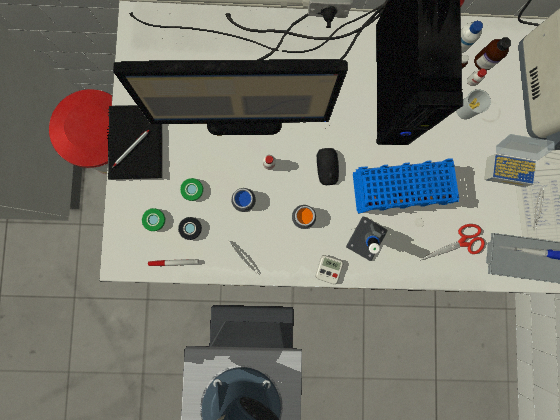

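The scene shows the black shield at about (217,198) px (190,229 in top view), with green look-alikes beside it. The orange cup is at (295,258) and the leaning probe at (315,295) (375,243 in top view). Next I'll fit positions from the depth data.

```bash
cat >> h.py <<'E'
def circ(P):
    A=np.c_[2*P[:,:2],np.ones(len(P))]; s=np.linalg.lstsq(A,(P[:,:2]**2).sum(1),rcond=None)[0]
    return s[:2],np.sqrt(s[2]+s[0]**2+s[1]**2)
def edgefit(P,c,r):
    "circle through the outermost points per 10-degree sector"
    q=P[:,:2]-c; a=np.floor(np.degrees(np.arctan2(q[:,1],q[:,0]))/10); d=np.hypot(*q.T)
    return circ(np.array([P[a==k][np.argmax(d[a==k])] for k in np.unique(a)]))
def near(W,c,r,z0,z1):
    m=(np.hypot(W[...,0]-c[0],W[...,1]-c[1])<r)&(W[...,2]>z0)&(W[...,2]<z1); return m
E
python3 - <<'E'
from h import *
np.set_printoptions(precision=4,suppress=True)
for n in("top","scene"):
    f=np.load(n+"0.npz"); W=cloud(n,f["d"]); im=f["im"].astype(int)
    for nm,c,z0,z1 in(("shield",(.472,.155),.013,.024),("orange",(.512,-.16),.034,.046),("blue",(.555,.016),.034,.046)):
        P=W[near(W,c,.045,z0,z1)]; c2,r=edgefit(P,P[:,:2].mean(0),0); print(n,nm,len(P),P[:,:2].mean(0),(P[:,:2].max(0)+P[:,:2].min(0))/2,c2,r,np.median(P[:,2]))
    m=near(W,(.445,-.325),.06,.10,.17); P=W[m]; I=im[m]
    print(n,"probe",len(P),P.mean(0))
    for z in np.arange(.08,.17,.01):
        k=near(W,(.45,-.325),.06,z,z+.01); Q=W[k]
        if len(Q): print(round(z,3),len(Q),Q.mean(0),Q.min(0)[:2],Q.max(0)[:2],im[k].mean(0).astype(int))
    # foot
    k=near(W,(.46,-.33),.08,.009,.016); Q=W[k]
    b=cv2.minAreaRect((Q[:,:2]*1000).astype(np.float32)); print("foot",len(Q),b,cv2.boxPoints(b).tolist())
    a=(bot.trace("probe_grip",n) or [None])[0]
    if a is not None:
        v,u=np.where(a["mask"]); print("probemask",len(u),u.min(),u.max(),v.min(),v.max())
for n,(u0,u1,v0,v1) in dict(scene=(285,345,265,345),top=(345,390,215,265)).items():
    save("crop_"+n,cv2.resize(np.load(n+"0.npz")["im"][v0:v1,u0:u1],None,fx=7,fy=7,interpolation=cv2.INTER_CUBIC))
a,b=[cv2.imread(f"pics/crop_{n}.png") for n in("scene","top")]
o=np.zeros((560,735,3),np.uint8); o[:a.shape[0],:a.shape[1]]=a; o[:b.shape[0],420:735]=b; cv2.imwrite("pics/crop.png",o)
E
```

```text
top shield 400 [0.4733 0.159 ] [0.4734 0.1581] [0.4733 0.1588] 0.030170705731012926 0.018010194852965143
top orange 98 [ 0.517  -0.1539] [ 0.5154 -0.1533] [ 0.5159 -0.1535] 0.02582862650376576 0.039893032356999134
top blue 100 [0.5581 0.0163] [0.5589 0.0161] [0.558  0.0162] 0.025970342410602126 0.03970621947340632
top probe 168 [ 0.4402 -0.3159  0.137 ]
0.08 24 [ 0.4679 -0.3244  0.0854] [ 0.4422 -0.348 ] [ 0.4818 -0.3085] [71 77 77]
0.09 85 [ 0.4641 -0.3279  0.0952] [ 0.4396 -0.3463] [ 0.4815 -0.3078] [ 65  83 102]
0.1 20 [ 0.4585 -0.3244  0.1037] [ 0.4496 -0.3368] [ 0.4784 -0.3097] [26 52 92]
0.11 14 [ 0.4531 -0.3179  0.1145] [ 0.4443 -0.3294] [ 0.4575 -0.3073] [21 23 24]
0.12 15 [ 0.4469 -0.3141  0.1246] [ 0.4343 -0.3318] [ 0.4521 -0.3047] [26 29 33]
0.13 14 [ 0.4464 -0.3143  0.1347] [ 0.4391 -0.3276] [ 0.4495 -0.3046] [25 27 26]
0.14 68 [ 0.4318 -0.313   0.1465] [ 0.4198 -0.3262] [ 0.4468 -0.3024] [178 182 168]
0.15 37 [ 0.4356 -0.3174  0.1518] [ 0.4225 -0.3259] [ 0.4441 -0.3016] [190 195 179]
foot 612 ((460.5076599121094, -329.8536071777344), (79.97785949707031, 99.70558166503906
[... 843 characters left out ...]
5 -0.3326  0.115 ] [ 0.4232 -0.339 ] [ 0.4508 -0.3181] [68 68 63]
0.12 48 [ 0.4326 -0.3309  0.1252] [ 0.4204 -0.338 ] [ 0.4484 -0.3165] [68 67 63]
0.13 62 [ 0.4302 -0.3284  0.1349] [ 0.4186 -0.3365] [ 0.447  -0.3092] [73 72 67]
0.14 127 [ 0.4291 -0.3211  0.145 ] [ 0.4168 -0.3323] [ 0.4426 -0.3057] [195 195 184]
0.15 2 [ 0.4346 -0.3237  0.1509] [ 0.4313 -0.3299] [ 0.438  -0.3174] [221 217 208]
foot 615 ((467.53472900390625, -333.29071044921875), (92.23775482177734, 115.54972839355469), 61.73209762573242) [[394.8082580566406, -346.5476989746094], [496.577880859375, -401.2714538574219], [540.26123046875, -320.0337219238281], [438.4915771484375, -265.3099670410156]]
probemask 409 301 323 276 304
```

View pics/crop.png

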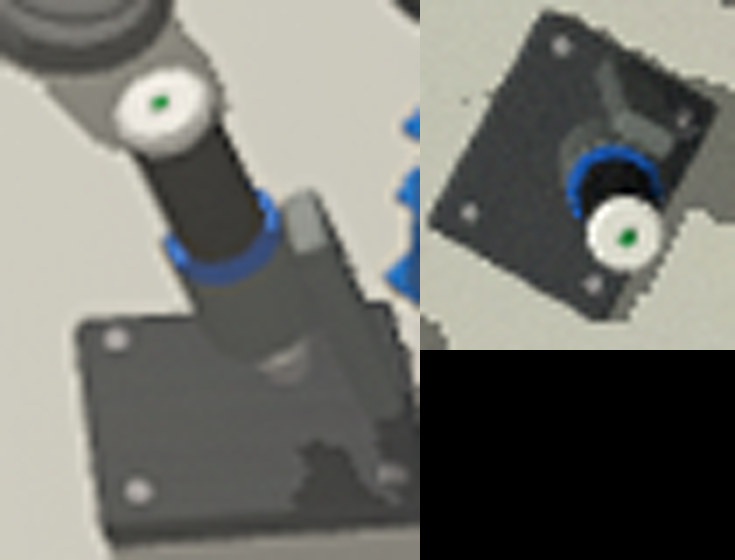

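The crop shows the stand leaning along (-0.88, +0.48), with the web on the far side, and the probe's white cap at (625,235) in the crop. The black shield is at (0.473, 0.158). Moving above it now.

Request:
move_arm --increments '[{"xyz": [0, 0, 0], "roll": 0.12, "grip": 100}, {"xyz": [0, 0, 0], "roll": 0.12, "grip": 100}, {"xyz": [0, 0, 0], "roll": 0.12, "grip": 100}, {"xyz": [0, 0, 0], "roll": 0.12, "grip": 100}, {"xyz": [0, 0, 0], "roll": 0.12, "grip": 100}]'

```text
time_s: 1.52
position: [0.1946, 0.5939, 0.2225]
tcp_rot: [[-0.604, 0.797, -0.0], [0.797, 0.604, -0.0], [-0.0, -0.0, -1.0]]
force: [-0.6, -0.2, 0.6]
opening: 1.003
grasp_force: 0.0
```

Request:
move_arm --increments '[{"xyz": [-35, -3, 5], "roll": 0, "grip": 100}, {"xyz": [-38, -3, 8], "roll": 0, "grip": 100}, {"xyz": [-38, -3, 8], "roll": 0, "grip": 100}, {"xyz": [-38, -3, 8], "roll": 0, "grip": 100}, {"xyz": [-38, -3, 8], "roll": 0, "grip": 100}]'

```text
time_s: 1.93
position: [0.2971, 0.4351, 0.1855]
tcp_rot: [[-0.609, 0.793, 0.001], [0.793, 0.609, 0.0], [-0.0, 0.001, -1.0]]
force: [0.8, -0.7, 0.1]
opening: 0.998
grasp_force: 0.0
```

Request:
move_arm --increments '[{"xyz": [-38, -3, 12], "roll": 0, "grip": 100}, {"xyz": [-38, -3, 12], "roll": 0, "grip": 100}, {"xyz": [-38, -3, 12], "roll": 0, "grip": 100}, {"xyz": [-38, -3, 12], "roll": 0, "grip": 100}, {"xyz": [-38, -3, 12], "roll": 0, "grip": 100}]'

```text
time_s: 2.35
position: [0.4013, 0.275, 0.1254]
tcp_rot: [[-0.609, 0.794, 0.001], [0.794, 0.609, 0.0], [-0.0, 0.001, -1.0]]
force: [-0.3, 0.7, 0.5]
opening: 0.998
grasp_force: 0.0
```

Request:
move_arm --increments '[{"xyz": [-38, -3, 15], "roll": 0, "grip": 100}, {"xyz": [-38, -3, 15], "roll": 0, "grip": 100}, {"xyz": [-36, -3, 15], "roll": 0, "grip": 100}, {"xyz": [-22, -3, 10], "roll": 0, "grip": 100}, {"xyz": [0, 0, 0], "roll": 0, "grip": 100}]'

```text
time_s: 2.77
position: [0.4751, 0.1592, 0.069]
tcp_rot: [[-0.604, 0.797, 0.001], [0.797, 0.604, -0.001], [-0.001, 0.0, -1.0]]
force: [0.8, 0.3, 0.5]
opening: 0.999
grasp_force: 0.0
```

Request:
move_arm --increments '[{"xyz": [0.5, -1.5, 25], "roll": 0, "grip": 100}, {"xyz": [0, 0, 25], "roll": 0, "grip": 100}, {"xyz": [0, 0, 12], "roll": 0, "grip": 100}, {"xyz": [0, 0, 4], "roll": 0, "grip": 100}, {"xyz": [0, 0, 0], "roll": 0, "grip": 60}]'

```text
time_s: 3.18
position: [0.47, 0.1628, 0.004]
tcp_rot: [[-0.609, 0.793, -0.002], [0.793, 0.609, -0.0], [0.001, -0.001, -1.0]]
force: [-0.0, -0.5, -0.2]
opening: 0.973
grasp_force: 0.0
```

Request:
move_arm --increments '[{"xyz": [0, 0, 0], "roll": 0, "grip": 60}, {"xyz": [0, 0, 0], "roll": 0, "grip": 60}, {"xyz": [0, 0, 0], "roll": 0, "grip": 60}, {"xyz": [0, 0, 0], "roll": 0, "grip": 60}, {"xyz": [0, 0, 0], "roll": 0, "grip": 60}]'

```text
time_s: 3.6
position: [0.4712, 0.1625, 0.0055]
tcp_rot: [[-0.608, 0.794, 0.002], [0.794, 0.608, 0.0], [-0.001, 0.001, -1.0]]
force: [-0.6, 0.8, 4.2]
opening: 0.701
grasp_force: 30.0
```

Request:
move_arm --increments '[{"xyz": [0, 0, -10], "roll": 0, "grip": 60}, {"xyz": [0, 0, -20], "roll": 0, "grip": 60}, {"xyz": [0, 0, -25], "roll": 0, "grip": 60}, {"xyz": [-5, -3, -25], "roll": 0, "grip": 60}, {"xyz": [-20, -10, -10], "roll": 0, "grip": 60}]'

```text
time_s: 4.02
position: [0.4761, 0.1362, 0.0978]
tcp_rot: [[-0.611, 0.792, 0.004], [0.792, 0.611, 0.001], [-0.002, 0.004, -1.0]]
force: [1.5, -0.9, 0.0]
opening: 0.701
grasp_force: 30.0
```

Request:
move_arm --increments '[{"xyz": [-30, -17, 0], "roll": 0, "grip": 60}, {"xyz": [-30, -17, 0], "roll": 0, "grip": 60}, {"xyz": [-30, -17, 0], "roll": 0, "grip": 60}, {"xyz": [-30, -17, 0], "roll": 0, "grip": 60}, {"xyz": [-30, -17, 0], "roll": 0, "grip": 60}]'

```text
time_s: 4.43
position: [0.4992, -0.0378, 0.0953]
tcp_rot: [[-0.608, 0.794, 0.0], [0.794, 0.608, -0.0], [-0.0, 0.0, -1.0]]
force: [0.3, 0.2, -1.1]
opening: 0.701
grasp_force: 30.0
```

Request:
move_arm --increments '[{"xyz": [-30, -18, 0], "roll": 0, "grip": 60}, {"xyz": [-28, -18, 0], "roll": 0, "grip": 60}, {"xyz": [-24, -14, 0], "roll": 0, "grip": 60}, {"xyz": [-12, -7, 0], "roll": 0, "grip": 60}, {"xyz": [-5, -2, 0], "roll": 0, "grip": 60}]'

```text
time_s: 4.85
position: [0.5133, -0.1531, 0.0951]
tcp_rot: [[-0.606, 0.796, 0.001], [0.796, 0.606, -0.001], [-0.002, 0.001, -1.0]]
force: [0.4, -0.0, -1.2]
opening: 0.704
grasp_force: 30.0
```

Run:
```python
from h import *
np.set_printoptions(precision=4,suppress=True)
im,d=bot.capture("top"); save("t1",im); W=cloud("top",d); s=bot.read_state()
im2,d2=bot.capture("scene"); np.savez("s1.npz",im=im2,d=d2)
p=np.array(s["position"]); print(s["time_s"],p,s["force"],s["opening"],s["grasp_force"])
a,b=cv2.resize(im[150:280,240:380],None,fx=3,fy=3),cv2.resize(im2[200:330,220:360],None,fx=3,fy=3)
save("c1",np.hstack([a,b]))
for l in("shield_mid","shield_window"):
  for n in("top","scene"):
    print(l,n,[(np.round(c2w(n,o["at"]),4).tolist(),round(o["conf"],2)) for o in bot.spot_in(l,n)][:4])
```

```text
4.9 [ 0.5133 -0.1524  0.095 ] [ 0.7168 -0.1233 -0.0669] 0.7007334078587902 29.99967816285789
shield_mid top [([0.5794, 0.158, 0.0177], 0.58)]
shield_mid scene [([0.4876, 0.2512, 0.0159], 0.82), ([0.5182, -0.1819, 0.1034], 0.67), ([0.5779, 0.1554, 0.0168], 0.66)]
shield_window top [([0.5778, 0.1567, 0.0192], 0.7)]
shield_window scene [([0.5726, 0.1544, 0.019], 0.78), ([0.4958, 0.2524, 0.016], 0.51), ([0.5217, -0.1814, 0.1018], 0.47)]
```

View pics/c1.png

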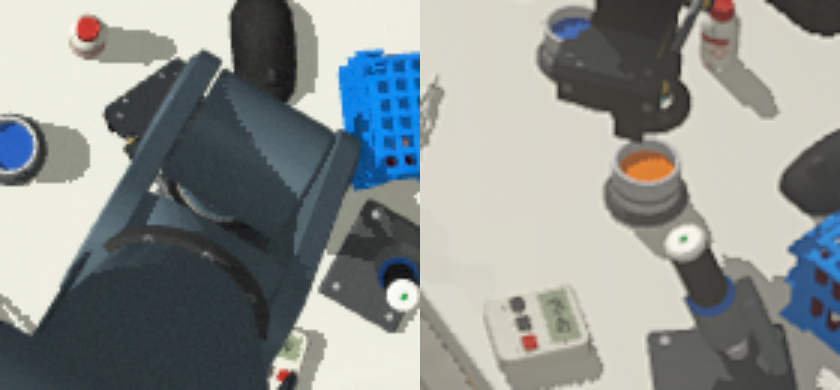

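The top view is blocked by the arm, but the scene view shows the shield in the gripper, just over and beyond the orange cup. I'll descend on dead reckoning from the top-camera fit and watch the force.

Request:
move_arm --increments '[{"xyz": [0, 0, 10], "roll": 0, "grip": 60}, {"xyz": [0, 0, 15], "roll": 0, "grip": 60}, {"xyz": [0, 0, 12], "roll": 0, "grip": 60}, {"xyz": [0, 0, 7], "roll": 0, "grip": 60}, {"xyz": [0, 0, 0], "roll": 0, "grip": 60}]'

```text
time_s: 5.57
position: [0.5115, -0.1493, 0.0487]
tcp_rot: [[-0.609, 0.793, -0.004], [0.793, 0.609, 0.002], [0.004, -0.002, -1.0]]
force: [0.1, -0.8, -0.9]
opening: 0.703
grasp_force: 30.0
```

Request:
move_arm --increments '[{"xyz": [0, 0, 0], "roll": 0, "grip": 60}, {"xyz": [0, 0, 0], "roll": 0, "grip": 60}]'

```text
time_s: 5.73
position: [0.5131, -0.1506, 0.0507]
tcp_rot: [[-0.609, 0.793, 0.0], [0.793, 0.609, -0.0], [-0.0, 0.0, -1.0]]
force: [0.4, -0.0, -1.0]
opening: 0.698
grasp_force: 30.0
```

Run:
```python
from h import *
im2,d2=bot.capture("scene"); s=bot.read_state()
print(s["position"],s["force"]); save("c2",cv2.resize(im2[215:285,255:340],None,fx=8,fy=8,interpolation=cv2.INTER_CUBIC))
```

```text
[ 0.51323637 -0.15073163  0.05097962] [-0.0783183   0.22434841 -1.00995633]
```

View pics/c2.png

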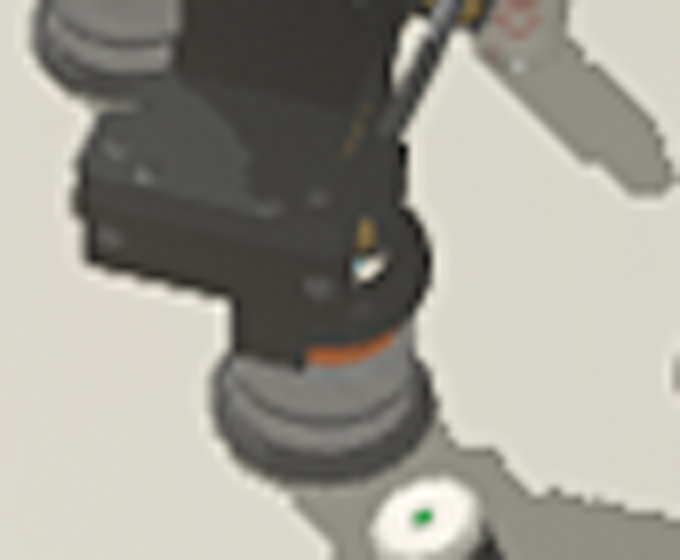

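The shield's right edge (430 px) overhangs the cup edge (412 px) by about the expected amount, so it is centred. Lowering gently.

Request:
move_arm --increments '[{"xyz": [0, 0, 2.5], "roll": 0, "grip": 60}, {"xyz": [0, 0, 2.5], "roll": 0, "grip": 60}, {"xyz": [0, 0, 1.5], "roll": 0, "grip": 60}, {"xyz": [0, 0, 1.5], "roll": 0, "grip": 60}, {"xyz": [0, 0, 0], "roll": 0, "grip": 60}]'

```text
time_s: 6.2
position: [0.5126, -0.1507, 0.0423]
tcp_rot: [[-0.608, 0.794, -0.0], [0.794, 0.608, 0.0], [0.0, -0.0, -1.0]]
force: [0.2, -0.1, -0.3]
opening: 0.699
grasp_force: 30.0
```

Request:
move_arm --increments '[{"xyz": [0, 0, 1], "roll": 0, "grip": 60}, {"xyz": [0, 0, 1], "roll": 0, "grip": 60}, {"xyz": [0, 0, 0], "roll": 0, "grip": 60}, {"xyz": [0, 0, 0], "roll": 0, "grip": 60}]'

```text
time_s: 6.53
position: [0.5128, -0.1507, 0.0405]
tcp_rot: [[-0.608, 0.794, -0.0], [0.794, 0.608, 0.0], [0.0, -0.0, -1.0]]
force: [-0.0, 0.4, -0.8]
opening: 0.702
grasp_force: 30.0
```

Request:
move_arm --increments '[{"xyz": [0, 0, 0.7], "roll": 0, "grip": 60}, {"xyz": [0, 0, 0.7], "roll": 0, "grip": 60}, {"xyz": [0, 0, 0], "roll": 0, "grip": 60}, {"xyz": [0, 0, 0], "roll": 0, "grip": 60}]'

```text
time_s: 6.87
position: [0.5129, -0.1507, 0.0395]
tcp_rot: [[-0.608, 0.794, 0.0], [0.794, 0.608, -0.0], [-0.0, 0.0, -1.0]]
force: [-0.6, 0.6, 3.9]
opening: 0.702
grasp_force: 30.0
```

Request:
move_arm --increments '[{"xyz": [0, 0, 0.7], "roll": 0, "grip": 60}, {"xyz": [0, 0, 0], "roll": 0, "grip": 60}, {"xyz": [0, 0, 0], "roll": 0, "grip": 60}]'

```text
time_s: 7.12
position: [0.5129, -0.1508, 0.0394]
tcp_rot: [[-0.608, 0.794, 0.001], [0.794, 0.608, -0.0], [-0.001, 0.0, -1.0]]
force: [-1.9, 0.9, 8.1]
opening: 0.7
grasp_force: 30.0
```

Contact came at the predicted seated height (39.5 mm). Releasing and lifting.

Request:
move_arm --increments '[{"xyz": [0, 0, -0.8], "roll": 0, "grip": 74}, {"xyz": [0, 0, 0], "roll": 0, "grip": 80}, {"xyz": [0, 0, 0], "roll": 0, "grip": 90}, {"xyz": [0, 0, 0], "roll": 0, "grip": 100}, {"xyz": [0, 0, 0], "roll": 0, "grip": 100}]'

```text
time_s: 7.53
position: [0.5127, -0.1507, 0.039]
tcp_rot: [[-0.608, 0.794, -0.0], [0.794, 0.608, 0.0], [0.0, -0.0, -1.0]]
force: [-0.2, 0.1, 0.7]
opening: 0.937
grasp_force: 0.0
```

Request:
move_arm --increments '[{"xyz": [0, 0, 0], "roll": 0, "grip": 100}, {"xyz": [0, 0, -10], "roll": 0, "grip": 100}, {"xyz": [0, 0, -30], "roll": 0, "grip": 100}, {"xyz": [0, 0, -40], "roll": 0, "grip": 100}, {"xyz": [0, 0, -40], "roll": 0, "grip": 100}]'

```text
time_s: 7.95
position: [0.5118, -0.1502, 0.1603]
tcp_rot: [[-0.608, 0.794, -0.003], [0.794, 0.608, 0.001], [0.003, -0.001, -1.0]]
force: [0.2, 1.0, 0.9]
opening: 0.998
grasp_force: 0.0
```

Request:
move_arm --increments '[{"xyz": [0, 0, -20], "roll": -0.105, "grip": 100}, {"xyz": [0, 0, 0], "roll": -0.105, "grip": 100}, {"xyz": [0, 0, 0], "roll": -0.105, "grip": 100}, {"xyz": [0, 0, 0], "roll": -0.105, "grip": 100}, {"xyz": [0, 0, 0], "roll": 0, "grip": 100}]'

```text
time_s: 8.37
position: [0.5127, -0.1507, 0.1803]
tcp_rot: [[-0.88, 0.475, 0.001], [0.475, 0.88, -0.001], [-0.001, -0.0, -1.0]]
force: [0.5, -0.7, -0.7]
opening: 0.992
grasp_force: 0.0
```

Request:
move_arm --increments '[{"xyz": [-3.6, -30, 0], "roll": 0, "grip": 100}, {"xyz": [-3.6, -40, 0], "roll": 0, "grip": 100}, {"xyz": [-3.6, -40, 0], "roll": 0, "grip": 100}, {"xyz": [-3.6, -40, 0], "roll": 0, "grip": 100}, {"xyz": [-3.4, -32.5, 0], "roll": 0, "grip": 100}]'

```text
time_s: 8.78
position: [0.4403, -0.3218, 0.1796]
tcp_rot: [[-0.877, 0.48, 0.0], [0.48, 0.877, -0.001], [-0.0, -0.001, -1.0]]
force: [0.4, -0.3, 0.2]
opening: 1.0
grasp_force: 0.0
```

Run:
```python
from h import *
np.set_printoptions(precision=4,suppress=True)
s=bot.read_state(); print(s["position"])
ims=[]
for n,(u,v) in dict(top=(305,215),scene=(295,255)).items():
    im,d=bot.capture(n); W=cloud(n,d); ims.append(cv2.resize(im[v-50:v+50,u-65:u+65],None,fx=3,fy=4))
    P=W[near(W,(.514,-.155),.045,.046,.060)]
    if len(P)>30:
        c,r=edgefit(P,P[:,:2].mean(0),0); A=np.c_[P[:,:2]-c,np.ones(len(P))]; Q=np.linalg.lstsq(A,P[:,2],rcond=None)[0]
        print(n,len(P),c,r,np.median(P[:,2]),"tilt",Q)
save("c3",np.hstack(ims))
```

```text
[ 0.4403 -0.3218  0.1796]
top 419 [ 0.5157 -0.153 ] 0.030377900817228555 0.051942277263606014 tilt [-0.0029 -0.0015  0.0518]
scene 268 [ 0.5106 -0.1549] 0.0279927517260549 0.04866896143269244 tilt [0.0089 0.0103 0.0488]
```

View pics/c3.png

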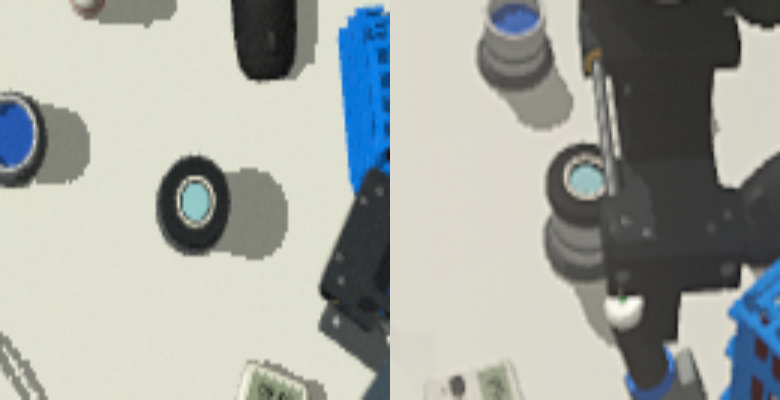

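The shield sits level at (0.516, -0.153) with its top at 52 mm. Now I'll descend on the probe and grip.

Request:
move_arm --increments '[{"xyz": [0, 0, 0], "roll": 0, "grip": 100}, {"xyz": [0, 0, 25], "roll": 0, "grip": 100}, {"xyz": [0, 0, 30], "roll": 0, "grip": 100}, {"xyz": [0, 0, 18], "roll": 0, "grip": 100}, {"xyz": [0, 0, 5], "roll": 0, "grip": 70}]'

```text
time_s: 9.3
position: [0.4402, -0.316, 0.0986]
tcp_rot: [[-0.879, 0.476, -0.005], [0.476, 0.879, 0.006], [0.007, 0.003, -1.0]]
force: [-0.2, 0.1, 0.2]
opening: 0.976
grasp_force: 0.0
```

Request:
move_arm --increments '[{"xyz": [0, 0, 0], "roll": 0, "grip": 50}, {"xyz": [0, 0, 0], "roll": 0, "grip": 40}, {"xyz": [0, 0, 0], "roll": 0, "grip": 38}, {"xyz": [0, 0, 0], "roll": 0, "grip": 38}]'

```text
time_s: 9.63
position: [0.4424, -0.32, 0.1027]
tcp_rot: [[-0.879, 0.476, 0.002], [0.476, 0.879, -0.002], [-0.003, -0.001, -1.0]]
force: [0.2, -0.1, -0.7]
opening: 0.71
grasp_force: 0.0
```

Run:
```python
from h import *
im,d=bot.capture("scene"); s=bot.read_state(); print(s["position"],s["force"],s["opening"])
save("c4",cv2.resize(im[240:340,260:370],None,fx=5,fy=5,interpolation=cv2.INTER_CUBIC))
```

```text
[ 0.44221577 -0.3200776   0.10256008] [0.80425861 0.31342912 0.4103105 ] 0.6589070467827614
```

View pics/c4.png

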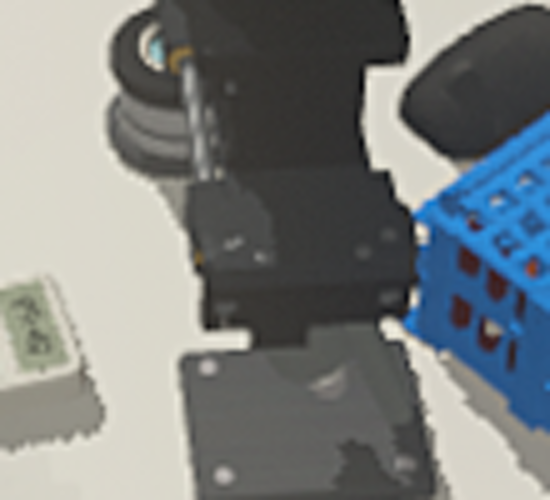

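The gripper covers the probe and straddles it, with nothing colliding. Closing.

Request:
move_arm --increments '[{"xyz": [0, 0, 0], "roll": 0, "grip": 20}, {"xyz": [0, 0, 0], "roll": 0, "grip": 20}, {"xyz": [0, 0, 0], "roll": 0, "grip": 20}, {"xyz": [0, 0, 0], "roll": 0, "grip": 20}, {"xyz": [0, 0, 0], "roll": 0, "grip": 20}]'

```text
time_s: 10.1
position: [0.4413, -0.3198, 0.1014]
tcp_rot: [[-0.879, 0.477, -0.0], [0.477, 0.879, -0.0], [0.0, -0.0, -1.0]]
force: [-0.3, -0.6, 1.7]
opening: 0.299
grasp_force: 30.0
```

Request:
move_arm --increments '[{"xyz": [0, 0, 0], "roll": 0, "grip": 20}, {"xyz": [0, 0, 0], "roll": 0, "grip": 20}, {"xyz": [0, 0, 0], "roll": 0, "grip": 20}]'

```text
time_s: 10.35
position: [0.4413, -0.3198, 0.1014]
tcp_rot: [[-0.879, 0.477, -0.0], [0.477, 0.879, -0.0], [0.0, -0.0, -1.0]]
force: [-0.9, -0.2, 1.8]
opening: 0.3
grasp_force: 30.0
```

Request:
move_arm --increments '[{"xyz": [1.7, 0, -4.7], "roll": 0, "grip": 20}, {"xyz": [3.4, 0, -9.4], "roll": 0, "grip": 20}, {"xyz": [3.4, 0, -9.4], "roll": 0, "grip": 20}, {"xyz": [3.4, 0, -9.4], "roll": 0, "grip": 20}, {"xyz": [3.4, 0, -9.4], "roll": 0, "grip": 20}]'

```text
time_s: 10.77
position: [0.4277, -0.3121, 0.1448]
tcp_rot: [[-0.879, 0.477, 0.0], [0.477, 0.879, -0.0], [-0.0, -0.0, -1.0]]
force: [0.3, 0.4, -1.2]
opening: 0.303
grasp_force: 30.0
```

Request:
move_arm --increments '[{"xyz": [0, 0, 0], "roll": 0, "grip": 20}, {"xyz": [0, 0, 0], "roll": 0, "grip": 20}]'

```text
time_s: 10.93
position: [0.4282, -0.3126, 0.1447]
tcp_rot: [[-0.879, 0.477, 0.002], [0.477, 0.879, -0.002], [-0.002, -0.001, -1.0]]
force: [-0.5, -0.5, -1.0]
opening: 0.301
grasp_force: 30.0
```

Run:
```python
from h import *
im,d=bot.capture("scene"); s=bot.read_state(); print(s["position"],s["force"],s["opening"])
save("c5",cv2.resize(im[220:340,260:370],None,fx=5,fy=5,interpolation=cv2.INTER_CUBIC))
```

```text
[ 0.42810348 -0.31245198  0.14409135] [ 0.85376136 -0.62241064 -1.96291976] 0.305209812229007
```

View pics/c5.png

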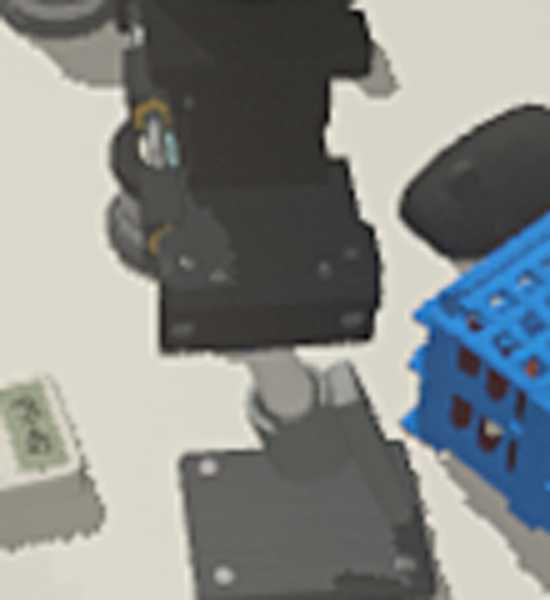

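The barrel is drawn out and still just inside the sleeve mouth (280,400). Now I'll pivot the probe upright against the mouth's far edge.

Request:
move_arm --increments '[{"xyz": [-3, 0, 0], "roll": 0, "grip": 20}, {"xyz": [-3, 0, -1], "roll": 0, "grip": 20}, {"xyz": [-3.3, 0, -1], "roll": 0, "grip": 20}, {"xyz": [-3.2, 0, -0.7], "roll": 0, "grip": 20}, {"xyz": [-3.3, 0, -0.7], "roll": 0, "grip": 20}]'

```text
time_s: 11.4
position: [0.4385, -0.3182, 0.1456]
tcp_rot: [[-0.88, 0.475, -0.009], [0.475, 0.88, 0.005], [0.01, 0.0, -1.0]]
force: [-6.7, -0.4, 1.3]
opening: 0.301
grasp_force: 30.0
```

Request:
move_arm --increments '[{"xyz": [-3.3, 0, -0.5], "roll": 0, "grip": 20}, {"xyz": [-3.3, 0, -0.4], "roll": 0, "grip": 20}, {"xyz": [-3.3, 0, -0.2], "roll": 0, "grip": 20}, {"xyz": [-3.3, 0, -0.1], "roll": 0, "grip": 20}, {"xyz": [0, 0, 0], "roll": 0, "grip": 20}]'

```text
time_s: 11.82
position: [0.4511, -0.3252, 0.1471]
tcp_rot: [[-0.88, 0.475, -0.007], [0.475, 0.88, 0.004], [0.008, -0.0, -1.0]]
force: [-5.6, -0.1, 0.6]
opening: 0.309
grasp_force: 30.0
```

```bash
cat >> h.py <<'E'
def lean(n):
    "line through the white barrel seen below the gripper: silhouette edges -> midline in image; returns barrel cloud stats"
    im,d=bot.capture(n); W=cloud(n,d); s=bot.read_state(); p=np.array(s["position"]); hsv=cv2.cvtColor(im,cv2.COLOR_RGB2HSV)
    return im,d,W,s,p,hsv
E
python3 - <<'E'
from h import *
im,d,W,s,p,h=lean("scene"); print(s["time_s"],p,s["force"],s["moment"],s["opening"])
save("c6",cv2.resize(im[220:340,260:370],None,fx=5,fy=5,interpolation=cv2.INTER_CUBIC)); np.savez("s6.npz",im=im,d=d)
E
```

```text
11.8667 [ 0.45100468 -0.32516392  0.14704586] [-5.69879897 -0.59542068 -0.52415327] [-0.02071064  1.25988784  0.01130052] 0.30395964722195973
```

View pics/c6.png

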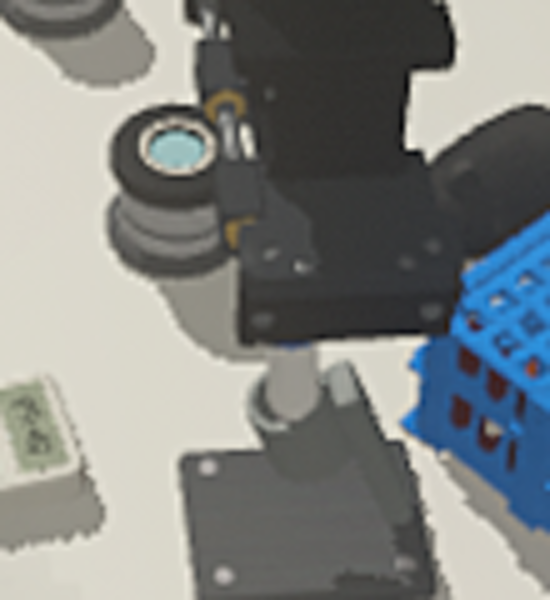

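The probe is pivoted nearly upright, with a clear barrel at (290,380). I'll lift it clear and measure the remaining lean.

Request:
move_arm --increments '[{"xyz": [0, 0, -5], "roll": 0, "grip": 20}, {"xyz": [0, 0, -10], "roll": 0, "grip": 20}, {"xyz": [0, 0, -20], "roll": 0, "grip": 20}, {"xyz": [0, 0, -20], "roll": 0, "grip": 20}, {"xyz": [0, 0, -10], "roll": 0, "grip": 20}]'

```text
time_s: 12.28
position: [0.4561, -0.3279, 0.2165]
tcp_rot: [[-0.879, 0.477, 0.007], [0.477, 0.879, -0.005], [-0.008, -0.001, -1.0]]
force: [1.5, -0.6, -1.0]
opening: 0.307
grasp_force: 30.0
```

Request:
move_arm --increments '[{"xyz": [0, 0, 0], "roll": 0, "grip": 20}, {"xyz": [0, 0, 0], "roll": 0, "grip": 20}, {"xyz": [0, 0, 0], "roll": 0, "grip": 20}]'

```text
time_s: 12.53
position: [0.4535, -0.3258, 0.2126]
tcp_rot: [[-0.879, 0.477, -0.0], [0.477, 0.879, 0.001], [0.0, 0.001, -1.0]]
force: [0.1, -0.6, -1.7]
opening: 0.301
grasp_force: 30.0
```

Run:
```python
from h import *
np.set_printoptions(precision=4,suppress=True)
im,d,W,s,p,h=lean("scene"); print(s["time_s"],p,s["force"])
np.savez("s7.npz",im=im,d=d)
R=np.array(s["tcp_rot"]); ax,ay=R[:2,0],R[:2,1]
m=near(W,p,.03,p[2]-.09,p[2]+.01)
for z in np.arange(p[2]-.085,p[2]+.005,.007):
    k=m&(W[...,2]>=z)&(W[...,2]<z+.007); Q=W[k]
    if len(Q)<4: continue
    q=Q[:,:2]-p[:2]; print(round(z-p[2],3),len(Q),"tx",(q@ax).mean(),(q@ax).min(),(q@ax).max(),"ty",(q@ay).mean(),im[k].mean(0).astype(int))
save("c7",cv2.resize(im[200:320,250:370],None,fx=5,fy=5,interpolation=cv2.INTER_CUBIC))
```

```text
12.5833 [ 0.4532 -0.3256  0.2122] [-0.0946  0.4722 -2.5792]
-0.078 14 tx -0.003839959781527393 -0.00956464765506812 0.0021647868822625453 ty -0.008395944489477896 [133 130 125]
-0.071 12 tx -0.0024703966733998044 -0.009279449803155117 0.004533848885338952 ty -0.008978498622883163 [118 116 112]
-0.064 21 tx -0.001517762396594101 -0.010796956821333416 0.006612215607430686 ty -0.010002446974534838 [148 146 138]
-0.057 24 tx -0.0012987087379499214 -0.010175080386114158 0.008440267191455741 ty -0.010426842808043402 [150 148 140]
-0.05 28 tx 0.0002712981070600124 -0.009754751086132154 0.009137439661027438 ty -0.009912088299394217 [153 150 143]
-0.043 31 tx 0.0004819772331637313 -0.009336652736860357 0.009292064161453107 ty -0.010439153306511411 [155 153 145]
-0.036 27 tx 0.0006623202081766137 -0.008976927099186158 0.01000463445774346 ty -0.009825862776268693 [152 150 141]
-0.029 23 tx 0.0006474105969515614 -0.008408026849497515 0.010091328364828523 ty -0.010808792132155772 [154 151 141]
-0.022 7 tx 0.004537888957903295 -0.006662197348792853 0.015062386184631711 ty -0.015195174224812398 [138 141 147]
-0.015 32 tx 0.005358236865089627 -0.00859008439996699 0.015430535283622905 ty -0.01648454313643649 [ 71  90 128]
-0.001 9 tx 0.0015643740854386484 -0.00788087759155292 0.010102199438595054 ty -0.024062679681074957 [61 68 89]
```

View pics/c7.png

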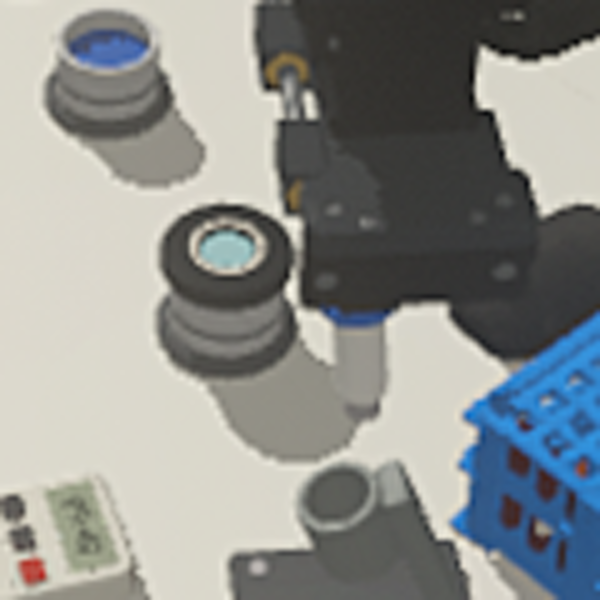

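The barrel edges show a remaining lean of about 0.065 rad in the original sense. I'll dip the nose back into the sleeve and push about 5 mm further.

Request:
move_arm --increments '[{"xyz": [4, 0, 0], "roll": 0, "grip": 20}, {"xyz": [0, 0, 15], "roll": 0, "grip": 20}, {"xyz": [0, 0, 20], "roll": 0, "grip": 20}, {"xyz": [0, 0, 15], "roll": 0, "grip": 20}, {"xyz": [0, 0, 9], "roll": 0, "grip": 20}]'

```text
time_s: 13.0
position: [0.4487, -0.3229, 0.1517]
tcp_rot: [[-0.879, 0.477, -0.003], [0.477, 0.879, 0.003], [0.004, 0.002, -1.0]]
force: [-0.6, 0.1, -1.8]
opening: 0.304
grasp_force: 30.0
```

Request:
move_arm --increments '[{"xyz": [0, 0, 4], "roll": 0, "grip": 20}, {"xyz": [0, 0, 0], "roll": 0, "grip": 20}, {"xyz": [0, 0, 0], "roll": 0, "grip": 20}]'

```text
time_s: 13.25
position: [0.4497, -0.3243, 0.1501]
tcp_rot: [[-0.879, 0.476, -0.001], [0.476, 0.879, 0.0], [0.001, -0.0, -1.0]]
force: [0.1, 0.0, -2.2]
opening: 0.303
grasp_force: 30.0
```

Request:
move_arm --increments '[{"xyz": [-3, 0, 0], "roll": 0, "grip": 20}, {"xyz": [-2, 0, 0], "roll": 0, "grip": 20}, {"xyz": [-2, 0, 0], "roll": 0, "grip": 20}, {"xyz": [-2, 0, 0], "roll": 0, "grip": 20}, {"xyz": [0, 0, 0], "roll": 0, "grip": 20}]'

```text
time_s: 13.67
position: [0.4557, -0.3277, 0.1506]
tcp_rot: [[-0.88, 0.476, -0.005], [0.476, 0.88, 0.002], [0.006, -0.001, -1.0]]
force: [-6.7, 1.3, 0.8]
opening: 0.303
grasp_force: 30.0
```

Request:
move_arm --increments '[{"xyz": [0, 0, -5], "roll": 0, "grip": 20}, {"xyz": [0, 0, -10], "roll": 0, "grip": 20}, {"xyz": [0, 0, -20], "roll": 0, "grip": 20}, {"xyz": [0, 0, -20], "roll": 0, "grip": 20}, {"xyz": [0, 0, -10], "roll": 0, "grip": 20}]'

```text
time_s: 14.08
position: [0.4605, -0.3305, 0.2193]
tcp_rot: [[-0.879, 0.477, 0.007], [0.477, 0.879, -0.006], [-0.009, -0.002, -1.0]]
force: [1.4, -0.8, -1.3]
opening: 0.303
grasp_force: 30.0
```

Request:
move_arm --increments '[{"xyz": [0, 0, 0], "roll": 0, "grip": 20}, {"xyz": [0, 0, 0], "roll": 0, "grip": 20}, {"xyz": [0, 0, 0], "roll": 0, "grip": 20}]'

```text
time_s: 14.33
position: [0.4578, -0.3282, 0.2148]
tcp_rot: [[-0.879, 0.477, -0.0], [0.477, 0.879, 0.001], [0.0, 0.0, -1.0]]
force: [0.6, -0.5, -2.0]
opening: 0.302
grasp_force: 30.0
```

```bash
cat > m.py <<'E'
from h import *
np.set_printoptions(precision=4,suppress=True)
im,d,W,s,p,h=lean("scene"); print(s["time_s"],p,s["force"])
R=np.array(s["tcp_rot"]); ax,ay=R[:2,0],R[:2,1]
m=near(W,p,.03,p[2]-.09,p[2]+.01); L=[]
for z in np.arange(p[2]-.085,p[2]-.025,.007):
    k=m&(W[...,2]>=z)&(W[...,2]<z+.007); Q=W[k]
    if len(Q)<4: continue
    q=Q[:,:2]-p[:2]; t=q@ax; L.append([z-p[2]+.0035,len(Q),t.min(),t.max(),(t.min()+t.max())/2,(q@ay).mean(),(q@ay).max()])
L=np.array(L); print(L)
b=(L[:,0]>-.07); print("lean",np.polyfit(L[b,0],L[b,4],1),np.polyfit(L[b,0],L[b,5],1))
E
python3 m.py
```

```text
14.3833 [ 0.4576 -0.328   0.2143] [-0.8432 -0.3256 -1.6256]
[[-0.0745 15.     -0.0025  0.0089  0.0032 -0.0081 -0.0041]
 [-0.0675 11.     -0.002   0.0114  0.0047 -0.0086 -0.0055]
 [-0.0605 25.     -0.0055  0.0133  0.0039 -0.0095 -0.0017]
 [-0.0535 27.     -0.0051  0.0132  0.0041 -0.0105 -0.0017]
 [-0.0465 26.     -0.0046  0.0126  0.004  -0.0103 -0.0059]
 [-0.0395 24.     -0.0042  0.0131  0.0044 -0.0104 -0.0049]
 [-0.0325 31.     -0.0057  0.0131  0.0037 -0.0102 -0.0057]
 [-0.0255 24.     -0.0057  0.0135  0.0039 -0.0106 -0.0053]]
lean [-0.0127  0.0035] [-0.0361 -0.0117]
```

The probe is now within about 0.01 rad of upright. I'll carry it above the window.

Request:
move_arm --increments '[{"xyz": [3, 16, 0], "roll": 0, "grip": 20}, {"xyz": [5, 32, 0], "roll": 0, "grip": 20}, {"xyz": [5, 36, 0], "roll": 0, "grip": 20}, {"xyz": [5, 36, 0], "roll": 0, "grip": 20}, {"xyz": [5, 32, 0], "roll": 0, "grip": 20}]'

```text
time_s: 14.8
position: [0.51, -0.1819, 0.2139]
tcp_rot: [[-0.879, 0.477, -0.002], [0.477, 0.879, 0.002], [0.003, 0.001, -1.0]]
force: [-0.2, -0.6, -1.3]
opening: 0.301
grasp_force: 30.0
```

Request:
move_arm --increments '[{"xyz": [4, 20, 10], "roll": 0, "grip": 20}, {"xyz": [2, 9, 20], "roll": 0, "grip": 20}, {"xyz": [0, 0, 20], "roll": 0, "grip": 20}, {"xyz": [0, 0, 12], "roll": 0, "grip": 20}, {"xyz": [0, 0, 0], "roll": 0, "grip": 20}]'

```text
time_s: 15.22
position: [0.5163, -0.1538, 0.1495]
tcp_rot: [[-0.879, 0.476, -0.007], [0.476, 0.879, 0.004], [0.008, 0.0, -1.0]]
force: [-0.5, 0.7, -0.5]
opening: 0.304
grasp_force: 30.0
```

Request:
move_arm --increments '[{"xyz": [0, 0, 0], "roll": 0, "grip": 20}, {"xyz": [0, 0, 0], "roll": 0, "grip": 20}, {"xyz": [0, 0, 0], "roll": 0, "grip": 20}]'

```text
time_s: 15.47
position: [0.5193, -0.1562, 0.1539]
tcp_rot: [[-0.879, 0.477, 0.002], [0.477, 0.879, -0.001], [-0.002, 0.0, -1.0]]
force: [-0.2, -0.1, -2.2]
opening: 0.304
grasp_force: 30.0
```

```bash
python3 m.py
python3 - <<'E'
from h import *
im,d=bot.capture("scene"); save("c8",cv2.resize(im[200:290,245:345],None,fx=6,fy=6,interpolation=cv2.INTER_CUBIC)); np.savez("s8.npz",im=im,d=d)
E
```

```text
15.5167 [ 0.5193 -0.1562  0.154 ] [-0.7135 -0.5882 -1.0323]
[[-0.0745 16.     -0.0039  0.01    0.003  -0.0072 -0.0031]
 [-0.0675  5.     -0.0037  0.0082  0.0023 -0.0087 -0.005 ]
 [-0.0605 23.     -0.0056  0.0127  0.0036 -0.0105 -0.0052]
 [-0.0535 21.     -0.0053  0.0128  0.0038 -0.0097 -0.0059]
 [-0.0465 20.     -0.0049  0.0128  0.004  -0.0106 -0.0059]
 [-0.0395 21.     -0.0051  0.0132  0.0041 -0.01   -0.0047]
 [-0.0325 20.     -0.0048  0.0133  0.0043 -0.0107 -0.0055]
 [-0.0255 18.     -0.0041  0.0133  0.0046 -0.01   -0.0058]]
lean [0.0441 0.0058] [-0.0234 -0.0111]
```

View pics/c8.png

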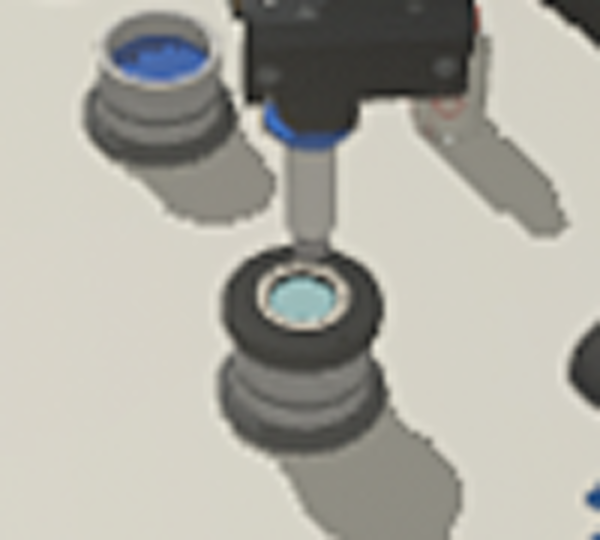

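The nose tip is at about (315,255) in the crop, above the window at (304,298). I'll compute the offset numerically in this one camera.

Run:
```python
from h import *
np.set_printoptions(precision=4,suppress=True)
f=np.load("s8.npz"); im=f["im"]; W=cloud("scene",f["d"]); h=cv2.cvtColor(im,cv2.COLOR_RGB2HSV)
g=near(W,(.513,-.157),.02,.03,.06)&(h[...,0]>80)&(h[...,0]<110)&(h[...,1]>35)
P=W[g]; print("glass",len(P),P.mean(0),np.argwhere(g).mean(0)[::-1])
r=near(W,(.513,-.157),.02,.04,.06)&(h[...,2]>150); Q=W[r]; print("ring+glass",len(Q),Q.mean(0),(Q.max(0)+Q.min(0))/2, circ(Q[np.hypot(*(Q[:,:2]-P[:,:2].mean(0)).T)>.0125]))
K,R,t=cam("scene"); pj=lambda X:cv2.projectPoints(np.array([X],float),cv2.Rodrigues(R)[0],t,K,None)[0].ravel()
p=np.array([.5193,-.1562,.154]);ax=np.array([-.879,.477,0]);ay=np.array([.477,.879,0])
# steel nose pixels: bottom of the probe
k=near(W,p,.03,p[2]-.095,p[2]-.066); v,u=np.where(k); print("nose",len(u),[ (vv,u[v==vv].min(),u[v==vv].max()) for vv in np.unique(v)])
q=W[k]-p; print((q@ax).mean(),(q@ay).mean(),W[k][:,2].min())
m=near(W,p,.02,p[2]-.066,p[2]-.03); v,u=np.where(m); print("barrel",[ (vv,(u[v==vv].min()+u[v==vv].max())/2) for vv in np.unique(v)])
for e in (-.0755,-.03): print("pred TCP-axis px",e,pj(p+[0,0,e]),pj(p+.003*ax+[0,0,e]))
print("px per mm: ax",pj(p+.001*ax)-pj(p),"ay",pj(p+.001*ay)-pj(p),"z",pj(p+[0,0,.001])-pj(p))
```

```text
glass 62 [ 0.5161 -0.1539  0.0468] [295.0484 249.0484]
ring+glass 106 [ 0.5145 -0.1567  0.0477] [ 0.5152 -0.1564  0.0476] (array([ 0.5154, -0.1551]), np.float64(0.015343375411019296))
nose 21 [(np.int64(239), np.int64(293), np.int64(299)), (np.int64(240), np.int64(293), np.int64(299)), (np.int64(241), np.int64(293), np.int64(299)), (np.int64(242), np.int64(294), np.int64(298))]
0.0034255775758928442 -0.007979895548513328 0.07512735132066008
barrel [(np.int64(226), np.float64(300.0)), (np.int64(227), np.float64(296.0)), (np.int64(228), np.float64(296.0)), (np.int64(229), np.float64(296.0)), (np.int64(230), np.float64(296.0)), (np.int64(231), np.float64(296.0)), (np.int64(232), np.float64(296.0)), (np.int64(233), np.float64(296.5)), (np.int64(234), np.float64(296.0)), (np.int64(235), np.float64(296.0)), (np.int64(236), np.float64(296.0)), (np.int64(237), np.float64(296.0)), (np.int64(238), np.float64(296.0)), (np.int64(239), np.float64(296.0))]
pred TCP-axis px -0.0755 [297.0969 239.1049] [295.7854 239.1742]
pred TCP-axis px -0.03 [297.638  224.1466] [296.2933 224.2152]
px per mm: ax [-0.4558  0.0227] ay [-0.0498 -0.2964] z [ 0.0126 -0.3489]
```

The tip needs about +1.2 mm along tool x. Correcting that and descending carefully.

Request:
move_arm --increments '[{"xyz": [1.2, 0.5, 6], "roll": 0, "grip": 20}, {"xyz": [0, 0, 9], "roll": 0, "grip": 20}, {"xyz": [0, 0, 6], "roll": 0, "grip": 20}, {"xyz": [0, 0, 2], "roll": 0, "grip": 20}, {"xyz": [0, 0, 0], "roll": 0, "grip": 20}]'

```text
time_s: 15.98
position: [0.5171, -0.1542, 0.129]
tcp_rot: [[-0.879, 0.477, -0.002], [0.477, 0.879, 0.001], [0.002, 0.0, -1.0]]
force: [0.2, 1.0, -1.2]
opening: 0.305
grasp_force: 30.0
```

Request:
move_arm --increments '[{"xyz": [0, 0, 0], "roll": 0, "grip": 20}, {"xyz": [0, 0, 0], "roll": 0, "grip": 20}, {"xyz": [0, 0, 0], "roll": 0, "grip": 20}]'

```text
time_s: 16.23
position: [0.5181, -0.1547, 0.1304]
tcp_rot: [[-0.879, 0.477, 0.0], [0.477, 0.879, -0.0], [-0.001, -0.0, -1.0]]
force: [-0.1, -0.4, -1.3]
opening: 0.305
grasp_force: 30.0
```

Request:
move_arm --increments '[{"xyz": [0, 0, 1], "roll": 0, "grip": 20}, {"xyz": [0, 0, 1], "roll": 0, "grip": 20}, {"xyz": [0, 0, 0], "roll": 0, "grip": 20}, {"xyz": [0, 0, 0], "roll": 0, "grip": 20}]'

```text
time_s: 16.57
position: [0.5178, -0.1546, 0.1281]
tcp_rot: [[-0.879, 0.477, -0.0], [0.477, 0.879, -0.0], [0.0, -0.0, -1.0]]
force: [0.2, -0.4, -1.0]
opening: 0.306
grasp_force: 30.0
```

Request:
move_arm --increments '[{"xyz": [0, 0, 1], "roll": 0, "grip": 20}, {"xyz": [0, 0, 0], "roll": 0, "grip": 20}, {"xyz": [0, 0, 0], "roll": 0, "grip": 20}]'

```text
time_s: 16.82
position: [0.5178, -0.1546, 0.1271]
tcp_rot: [[-0.879, 0.477, -0.0], [0.477, 0.879, 0.0], [0.0, 0.0, -1.0]]
force: [-0.9, -0.2, -1.7]
opening: 0.305
grasp_force: 30.0
```

Request:
move_arm --increments '[{"xyz": [0, 0, 1], "roll": 0, "grip": 20}, {"xyz": [0, 0, 0], "roll": 0, "grip": 20}, {"xyz": [0, 0, 0], "roll": 0, "grip": 20}]'

```text
time_s: 17.07
position: [0.5178, -0.1546, 0.1261]
tcp_rot: [[-0.879, 0.477, -0.0], [0.477, 0.879, 0.0], [0.0, -0.0, -1.0]]
force: [0.5, 0.4, -2.4]
opening: 0.303
grasp_force: 30.0
```

Request:
move_arm --increments '[{"xyz": [0, 0, 1], "roll": 0, "grip": 20}, {"xyz": [0, 0, 0], "roll": 0, "grip": 20}, {"xyz": [0, 0, 0], "roll": 0, "grip": 20}]'

```text
time_s: 17.32
position: [0.5178, -0.1546, 0.1251]
tcp_rot: [[-0.879, 0.477, -0.0], [0.477, 0.879, 0.0], [0.0, -0.0, -1.0]]
force: [1.1, 0.4, -1.9]
opening: 0.298
grasp_force: 30.0
```

Request:
move_arm --increments '[{"xyz": [0, 0, 1], "roll": 0, "grip": 20}, {"xyz": [0, 0, 0], "roll": 0, "grip": 20}, {"xyz": [0, 0, 0], "roll": 0, "grip": 20}]'

```text
time_s: 17.57
position: [0.518, -0.1547, 0.1243]
tcp_rot: [[-0.879, 0.477, 0.0], [0.477, 0.879, -0.0], [-0.0, -0.0, -1.0]]
force: [-0.1, 0.3, -0.0]
opening: 0.304
grasp_force: 30.0
```

Contact came at TCP z ≈ 124.5 mm, as predicted. Now pressing to about half travel.

Request:
move_arm --increments '[{"xyz": [0, 0, 1], "roll": 0, "grip": 20}, {"xyz": [0, 0, 1], "roll": 0, "grip": 20}, {"xyz": [0, 0, 0], "roll": 0, "grip": 20}, {"xyz": [0, 0, 0], "roll": 0, "grip": 20}]'

```text
time_s: 17.9
position: [0.518, -0.1547, 0.1222]
tcp_rot: [[-0.879, 0.477, 0.0], [0.477, 0.879, -0.0], [-0.0, -0.0, -1.0]]
force: [0.1, -0.9, 0.5]
opening: 0.311
grasp_force: 30.0
```

Request:
move_arm --increments '[{"xyz": [0, 0, 1], "roll": 0, "grip": 20}, {"xyz": [0, 0, 1], "roll": 0, "grip": 20}, {"xyz": [0, 0, 0], "roll": 0, "grip": 20}, {"xyz": [0, 0, 0], "roll": 0, "grip": 20}]'

```text
time_s: 18.23
position: [0.5181, -0.1547, 0.1202]
tcp_rot: [[-0.879, 0.477, 0.0], [0.477, 0.879, -0.0], [-0.0, -0.0, -1.0]]
force: [-0.4, 0.1, 1.9]
opening: 0.303
grasp_force: 30.0
```

```bash
python3 m.py
python3 - <<'E'
from h import *
np.set_printoptions(precision=4,suppress=True)
im,d=bot.capture("scene"); save("c9",cv2.resize(im[225:275,270:325],None,fx=10,fy=10,interpolation=cv2.INTER_CUBIC)); W=cloud("scene",d)
P=W[near(W,(.513,-.157),.04,.044,.054)]; c,r=edgefit(P,P[:,:2].mean(0),0); print(len(P),c,r,np.median(P[:,2]))
h=cv2.cvtColor(im,cv2.COLOR_RGB2HSV)
im,d=bot.capture("top"); W=cloud("top",d); P=W[near(W,(.516,-.153),.04,.048,.056)]; print("top",len(P))
E
```

```text
18.2833 [ 0.518  -0.1547  0.1202] [-0.6977  0.1542  2.0705]
[[ -0.0815   6.      -0.0271   0.0004  -0.0133  -0.0195  -0.0104]
 [ -0.0745 166.      -0.0276   0.028    0.0002  -0.0065   0.0234]
 [ -0.0675  94.      -0.0249   0.0271   0.0011  -0.0059   0.0235]
 [ -0.0605  22.      -0.0063   0.0126   0.0031  -0.0102  -0.0047]
 [ -0.0535  18.      -0.0058   0.0127   0.0035  -0.0107  -0.0056]
 [ -0.0465  17.      -0.0053   0.0126   0.0037  -0.011   -0.0068]
 [ -0.0395  23.      -0.0055   0.013    0.0038  -0.0105  -0.0069]
 [ -0.0325  20.      -0.0051   0.0129   0.0039  -0.0108  -0.0057]
 [ -0.0255  17.      -0.0048   0.0131   0.0041  -0.0103  -0.0079]]
lean [0.0558 0.0059] [-0.0735 -0.0133]
344 [ 0.513  -0.1564] 0.03102879249249682 0.04852714323281651
top 0
```

View pics/c9.png

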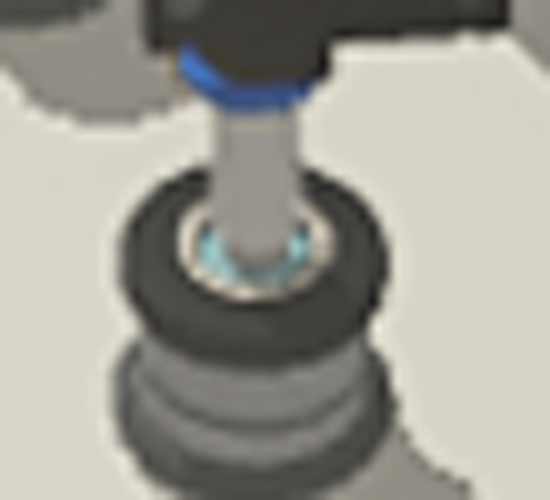

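The nose is centred in the window (258,250 against the ring centre at 256,250). The press is about 3.5 N, the lean about 0.03 rad, and the shield is still in place. Handing in.

```bash
python3 -c "
from rig import bot
print(bot.hand_in())"
```

```text
the job is handed in; nothing more can be done
None
```

The job is handed in, though the hand-in returned no verdict: the shield sits level on the orange cup, and the probe is held within about 2° of upright on its window, nose about half-way in at roughly 3.5 N.

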